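Clamp a carving blank on the sloping carving board

TASK

Fix the carving blank, the plain rectangular block of wood (not the smaller one with a slanting end), on the sloping carving board: slide it lengthwise down the board, either end first, under the lip of the bottom cleat until it is fully home against the cleat, with its side against the low side batten. Then push the toggle clamp's handle right over until it snaps shut and stays shut, the rubber foot pressing on the blank; leave the other things on the bench where they lie.

Things in the scene. Friction and masses are not known exactly. Their poses are not given: they have to be found in the camera images.
- blank_centre (a point): the carving blank: plain rectangular wooden block with square ends, 60 mm wide (its x), 90 long (its y), 35 thick (its z), 0.10 to 0.20 kg, lying flat on the bench with z up. Point: its centre, 17.5 mm above its underside. A smaller block with one slanting end lies near by; it is not the blank
- slope: the sloping carving board: plywood 236 x 170 mm on a wooden stand fixed to the bench. Origin: middle of the lower edge of its top face. x runs up the slope (25 degrees, away from the robot), y to the left across the board, z square out of it. At its lower end a wooden cleat with a lip and a low side batten; higher up, on its middle line, a steel toggle clamp
- seat (a point): where the blank's centre must come: 63 mm from the board's lower edge, on the middle line, 17.5 mm off the board; one end of the blank is then against the cleat's face (18 mm from the board's lower edge) and its left side touches the batten. Its 90 mm length lies along the slope. Axes as the board's
- cleat_lip (a point): middle of the front lower edge of the lip on the cleat. The lip overhangs the cleat's face by 8 mm up the slope, its underside 39 mm and its top 48 mm off the board: the 35 mm thick end of the blank goes under it with 4 mm to spare. Cleat and lip are 130 mm wide. Axes as the board's
- batten (a point): top of the inner face of the side batten, at its upper end. The batten is 12 mm high, 18 mm wide and lies left of the blank's place, its face 30 mm from the board's middle line; it reaches from the cleat 25 mm up the slope to this point. Axes as the board's
- handle_grip (a point): centre of the black rubber grip of the clamp's handle, 100 mm from its pivot, 25 mm from its free end; grip 50 mm long, 20 wide (along board y), 17 thick (8.5 from this point to its faces). Open, the handle leans 19 degrees up the slope from square to the board; the raised steel arm stands down the slope of it, some 25 mm off. Push the grip's lower side up the slope, then down
- handle_pivot (a point): the handle's fixed pivot, 19 mm above the board, on its middle line. The handle turns about the board's y axis here, from z towards +x of the board as it closes, and ends 7 degrees past parallel to the board with its grip beyond the board's upper edge
- clamp_handle (a joint): clamp handle angle in rad: 0 standing open, 1.36 at the closed stop (starts at 0 to 0.1). With the blank in place the foot meets it at about 0.9; from there a spring resists, up to about 12 N square to the grip, and throws the handle back if let go; the high point is near 1.19, and beyond it the handle snaps to 1.36 and stays
- clamp_foot: the black rubber foot, 17 mm across, on the sprung spindle at the end of the steel hold-down arm; origin at the middle of its underside. Open, the arm stands upright: the foot is 116 mm off the board, facing down the slope, about 25 mm beyond the seated blank's upper end. It comes down on the blank 24 mm from that end as the handle closes
- bevelled_offcut: bystander: wooden block 50 x 84 x 32 mm with one slanting end, to be left alone; origin at the middle of its underside, long side along its y
- skew: bystander: carving chisel, 255 mm long, 28 high, lying to the right of the board, to be left alone; origin at the middle of its underside
Things that resemble listed ones, but are neither listed nor needed, are in the scene too. Leave any green or orange look-alike of the part that bears blank_centre alone.

How it is judged:
By the outcome, as a careful person would: the job done as asked, in the order asked, and still so for the second after the job is handed in, with the robot touching nothing.
It also fails if it takes over 64 s, if anything falls off the work surface, if the arm or the gripper's body presses on something with over 40 N, if the wrist force passes 120 N, or if a joint passes its speed limit or range.

ROBOT

A 6-joint arm with a two-finger parallel gripper is mounted at the origin on a cart in front of the work surface, level with it; the furniture and walls round the work are solid. World frame = base frame: x ahead of the robot, y to its left, z up, the work surface at z = 0. Lengths are in m, angles in rad, forces in N, time in s.
With the tool pointing down it reaches from about 0.3 to 0.775 m from the base axis. Payload 14.6 kg.
Tool frame: the origin (TCP) lies midway between the tips of the shut fingers; the grasp point (between the pads) lies 19 mm behind it (arm.hold_point_z is the distance from the TCP to the grasp point, in m); z points along the fingers, y is the line along which they close (so a half turn about z gives the same grasp; the last joint's range is limited). The gripper opens to 94 mm and grips with 3 to 60 N. Pads are 16 mm wide; open, the fingers measure 119 mm over their backs; the gripper's body (75 mm by 177 mm) begins 78 mm behind the grasp point.
Start: joints at [-1.224, 0.3, 1.521, -0, 1.321, -0.067], TCP at [0.221, -0.504, 0.205] pointing down, gripper open.
Joint ranges: [-3.03, 3.03], [-0.79, 2.21], [0.23, 2.52], [-1.04, 4.18], [0, 3.07], [-2.55, 2.55]. Speed limits (rad/s): [2.22, 2.22, 2.57, 3.14, 3.14, 3.14].

INTERFACE

Orientations are given as [roll, pitch, yaw] about the fixed x, y, z axes, in that order (R = Rz(yaw) Ry(pitch) Rx(roll)).
In Python, from rig import arm gives the robot as it stands.
- The arm moves only by the tool servo_tool, never from a script. Its argument "targets" is a list of rows, each an object with "rot": the turn, a rotation vector about the tool's x, y, z in rad, a list of three; "translation": the shift along the tool's x, y, z in cm, a list of three; "hand": the closure in counts, from 0 (fully open) to 255 (shut). A call has 1 to 12 rows; each row shifts and turns the commanded pose from where the row before left it, along the tool's axes as they then stand; what a row does not reach is not made up. A row lasts 1/12 s, in which the tool goes at most 41.7 mm and 7.16 degrees, less where a joint would pass 70% of its speed; a pose out of reach is approached as far as the arm can. A call with a gripper value outside its range is refused whole. The fingers move at their own pace and stop on an object; "newtons" is the grip in N (left out, the last holds). Time passes only in rows, so rows that do not move let the fingers close. It gives the time, the measured TCP pose, the force, the opening and the grip force at its end, in the units of the state.
- arm.state(): the state, without advancing time (a new reading comes with each control period).
- arm.get_image(name): name is "scene" or "side" or "wrist"; returns the picture (420x560x3 uint8, red, green, blue); there is no depth.
- arm.camera_model(name): a dict with "fovy" (degrees; the focal length in pixels is half the picture's height over the tangent of half this angle, whatever the lens; pixels are square), "cx", "cy" (the principal point, pixels), "dist_coeffs" ([k1, k2, p1, p2, k3] as OpenCV has them; the pictures are not rectified), "world_to_cam" (4x4, takes a point from world to camera coordinates). Camera axes: x right, y down, z forward; pixel columns grow to the right and rows downward; lengths in m; the calibration is good to about 2 mm. A picture is of the moment at which its call begins: read the wrist's pose just before it. camera_model takes no time and is no camera call; for the wrist camera it gives the pose at the moment of the call.
- arm.job_done(): hands the job in; it is judged then, once.
The state is a dict: "clock": time; "q": joint angles; "joint_vel": joint speeds; "tau": joint torques, N m; "tool_pos": TCP position; "orientation": TCP orientation; "wrist_force": force on the tool from outside, world axes, zero at the start; "torque": the same for the moment, N m; "gripper_width": finger opening in m; "grip_force": force on a finger pad.
Only numpy, scipy, OpenCV 4.12 (cv2) and the standard library are available. Lean on these libraries where they do the work, as an engineer would, in place of code of your own. Each camera call takes 0.05 s, during which the arm holds its last target. There are 200 camera calls.

## Working session

There is one attempt and no reset: what is moved stays moved. The work goes in short steps, Python scripts to look and compute and a tool call to move; the robot and the scene stay as the last step left them, time stands still between calls to the robot, and variables do not carry over. Pictures are saved under pics/ and viewed, at most 13 in all, crops included, and the job is handed in when it is done.

Besides the shell and the picture viewer there is one more tool, called as a command line: name --argument value ..., lists and objects as JSON in quotes. servo_tool: Moves the arm, as the interface text tells. Its arguments: {"type":"object","properties":{"targets":{"type":"array"},"newtons":{"type":"number"}},"required":["targets"]}

```bash
mkdir -p pics; ls; cat > h.py <<'E'
import numpy as np, cv2
from rig import arm
from scipy.spatial.transform import Rotation as R
def cam(n):
    m=arm.camera_model(n); f=210/np.tan(np.radians(m['fovy'])/2)
    return np.array([[f,0,m['cx']],[0,f,m['cy']],[0,0,1.]]),np.array(m['dist_coeffs'],float),np.array(m['world_to_cam'])
def ray(c,uv):
    K,d,T=c; p=cv2.undistortPoints(np.array(uv,float).reshape(-1,1,2),K,d).reshape(-1,2)
    D=np.c_[p,np.ones(len(p))]@T[:3,:3]; return -T[:3,:3].T@T[:3,3],D
def onz(c,uv,z):
    o,D=ray(c,uv); return o+D*((z-o[2])/D[:,2])[:,None]
def tri(c1,u1,c2,u2):
    o1,D1=ray(c1,u1);o2,D2=ray(c2,u2);out=[]
    for a,b in zip(D1,D2):
        s=np.linalg.lstsq(np.c_[a,-b],o2-o1,rcond=None)[0]; p,q=o1+a*s[0],o2+b*s[1]; out.append([*((p+q)/2),np.linalg.norm(p-q)])
    return np.array(out)
def proj(c,P):
    K,d,T=c; return cv2.projectPoints(np.array(P,float).reshape(-1,1,3),cv2.Rodrigues(T[:3,:3])[0],T[:3,3],K,d)[0].reshape(-1,2)
def snap(n,f):
    im=arm.get_image(n); cv2.imwrite('pics/'+f,im[:,:,::-1]); return im
E
python3 - <<'E'
from h import *
np.set_printoptions(precision=3,suppress=True)
snap('scene','scene1.png');snap('side','side1.png')
print(arm.state())
for n in('scene','side'):
    m=arm.camera_model(n);print(m)
E
```

```text
pics
{'clock': 0.1, 'q': array([-1.224,  0.3  ,  1.522,  0.   ,  1.321, -0.067]), 'joint_vel': array([ 0.001, -0.001,  0.001,  0.001, -0.001, -0.   ]), 'tau': array([  0.001, -53.264, -35.328,   0.071,   0.023,  -0.   ]), 'tool_pos': array([ 0.221, -0.503,  0.205]), 'orientation': array([-3.141, -0.   ,  0.414]), 'wrist_force': array([ 0.994,  0.544, -0.479]), 'torque': array([-0.052,  0.007,  0.055]), 'grip_force': 0.0, 'gripper_width': 0.09431967907314913}
{'fovy': 43.436517219246284, 'cx': 283.6154440532351, 'cy': 213.01945923088732, 'dist_coeffs': array([-0.051,  0.   ,  0.   ,  0.   ,  0.   ]), 'world_to_cam': array([[-0.628, -0.778,  0.012,  0.326],
       [-0.449,  0.35 , -0.822,  0.361],
       [ 0.636, -0.522, -0.569,  1.195],
       [ 0.   ,  0.   ,  0.   ,  1.   ]])}
{'fovy': 43.16305439182531, 'cx': 275.08702046527986, 'cy': 209.64716390789016, 'dist_coeffs': array([-0.065,  0.   ,  0.   ,  0.   ,  0.   ]), 'world_to_cam': array([[ 0.907, -0.42 ,  0.023, -0.467],
       [-0.136, -0.346, -0.928,  0.203],
       [ 0.398,  0.839, -0.371,  1.271],
       [ 0.   ,  0.   ,  0.   ,  1.   ]])}
```

View pics/scene1.png

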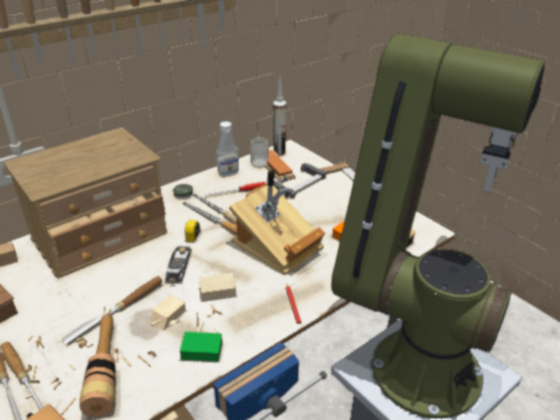

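View pics/side1.png

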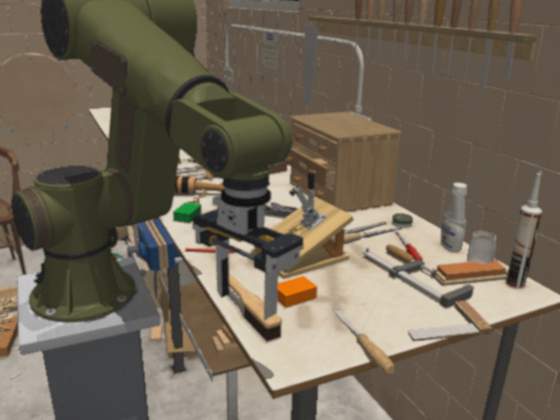

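Scene view: two pale blocks at (217,287) and (168,310), the board round (275,230) with the clamp at (268,205). The side view shows the board at (310,235), but the gripper hides the blocks.

```bash
python3 - <<'E'
from h import *
np.set_printoptions(precision=3,suppress=True)
im=cv2.imread('pics/scene1.png')[165:345,130:345]
cv2.imwrite('pics/c1.png',cv2.resize(im,None,fx=3.3,fy=3.3,interpolation=cv2.INTER_CUBIC))
c=cam('scene')
print(onz(c,[[217,284],[168,308]],.035))
print(onz(c,[[280,235]],.06))
w=arm.camera_model('wrist');print(w['fovy'],w['cx'],w['cy'])
s=arm.state();T=w['world_to_cam']; Rt=R.from_euler('xyz',s['orientation']).as_matrix()
print('cam in tool',Rt.T@(-T[:3,:3].T@T[:3,3]-s['tool_pos'])); print((T[:3,:3]@Rt).T)
E
```

```text
[[0.509 0.233 0.035]
 [0.51  0.377 0.035]]
[[ 0.548 -0.008  0.06 ]]
59.44009620708998 276.7432273285899 202.81987806932634
cam in tool [ 0.065  0.001 -0.179]
[[ 0.    -0.973 -0.229]
 [ 1.     0.    -0.001]
 [ 0.001 -0.229  0.973]]
```

View pics/c1.png

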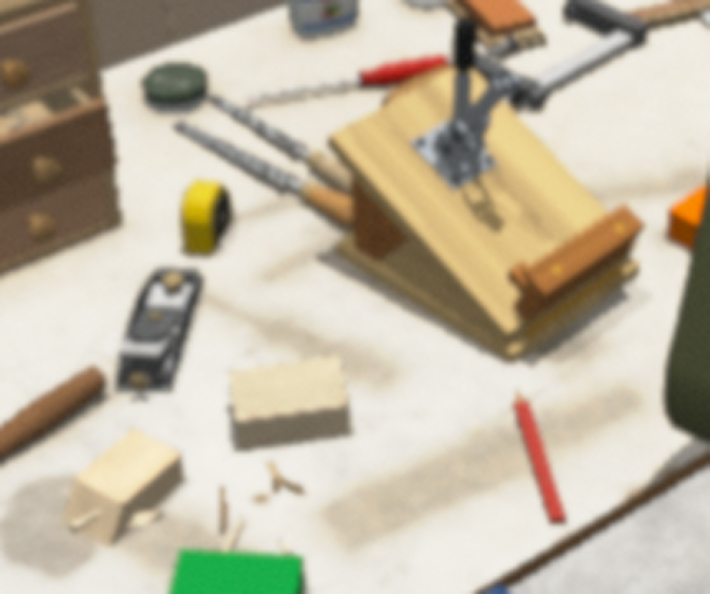

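Crop: the blank's top corners are at about (230,370), (335,358), (350,405), (232,418) in the crop. The offcut is at (125,470), further left. The board's left side faces the camera, with the batten at its lower left (525,280).

```bash
python3 - <<'E'
from h import *
np.set_printoptions(precision=3,suppress=True)
c=cam('scene')
u=np.array([[230,370],[335,358],[350,405],[232,418.]])/3.3+[130,165]
P=onz(c,u,.035);print(P,P.mean(0)); print([(np.linalg.norm(P[i]-P[i-1]),np.degrees(np.arctan2(*(P[i]-P[i-1])[[1,0]]))) for i in range(4)])
# board edge points: left upper corner, left lower corner, z guess
u=np.array([[332,135],[515,325],[515,350],[635,270]])/3.3+[130,165]
for z in (0,.02,.04,.12,.14): print(z,onz(c,u,z)[:,:2].tolist())
E
```

```text
[[0.56  0.255 0.035]
 [0.52  0.18  0.035]
 [0.466 0.202 0.035]
 [0.511 0.283 0.035]] [0.514 0.23  0.035]
[(np.float64(0.05653535478271845), np.float64(-29.96289019594476)), (np.float64(0.08481344460283935), np.float64(-118.10967342034482)), (np.float64(0.05787709082897165), np.float64(157.4092063318354)), (np.float64(0.0922146004429048), np.float64(61.20496926720555))]
0 [[0.8345530899620515, -0.029142380399409085], [0.49374848909832747, 0.011997707807828384], [0.4683174843547291, 0.032686646437770195], [0.4863439934567714, -0.12140415597286369]]
0.02 [[0.8093334402783681, -0.013106563201052746], [0.47553487406272654, 0.027187794394935128], [0.4506266630253096, 0.04745142356454091], [0.4682825951250673, -0.10347168246551686]]
0.04 [[0.7841137905946847, 0.0029292539973034826], [0.4573212590271256, 0.04237788098204198], [0.43293584169589006, 0.06221620069131162], [0.45022119679336314, -0.08553920895816991]]
0.12 [[0.6832351918599513, 0.06707252279072828], [0.3844667988847221, 0.1031382273304694], [0.3621725563782118, 0.12127530919839447], [0.37797560346654646, -0.013809314928782346]]
0.14 [[0.6580155421762677, 0.08310833998908451], [0.3662531838491211, 0.11832831391757637], [0.3444817350487922, 0.13604008632516518], [0.3599142051348423, 0.004123158578564601]]
```

servo_tool --targets '[{"translation": [0, 0, -4], "rot": [0, 0, 0], "hand": 0}, {"translation": [0, 0, -4], "rot": [0, 0, 0], "hand": 0}, {"translation": [0, 0, -4], "rot": [0, 0, 0], "hand": 0}, {"translation": [0, 0, -4], "rot": [0, 0, 0], "hand": 0}, {"translation": [2.82, -2.62, 0], "rot": [0, 0, 0], "hand": 0}, {"translation": [2.82, -2.62, 0], "rot": [0, 0, 0], "hand": 0}, {"translation": [2.82, -2.62, 0], "rot": [0, 0, 0], "hand": 0}, {"translation": [2.82, -2.62, 0], "rot": [0, 0, 0], "hand": 0}, {"translation": [2.82, -2.62, 0], "rot": [0, 0, 0], "hand": 0}, {"translation": [2.82, -2.62, 0], "rot": [0, 0, 0], "hand": 0}, {"translation": [2.82, -2.62, 0], "rot": [0, 0, 0], "hand": 0}, {"translation": [2.82, -2.62, 0], "rot": [0, 0, 0], "hand": 0}]'

```text
clock: 1.1
tool_pos: [0.3436, -0.2191, 0.3653]
orientation: [-3.142, 0.0, 0.413]
wrist_force: [1.5, -0.3, 0.2]
gripper_width: 0.094
grip_force: 0.0
```

servo_tool --targets '[{"translation": [2.82, -2.62, 0], "rot": [0, 0, 0], "hand": 0}, {"translation": [2.82, -2.62, 0], "rot": [0, 0, 0], "hand": 0}, {"translation": [2.82, -2.62, 0], "rot": [0, 0, 0], "hand": 0}, {"translation": [2.82, -2.62, 0], "rot": [0, 0, 0], "hand": 0}, {"translation": [2.82, -2.62, 0], "rot": [0, 0, 0], "hand": 0}, {"translation": [2.82, -2.62, 0], "rot": [0, 0, 0], "hand": 0}, {"translation": [0, 0, 0], "rot": [0, 0, -0.12], "hand": 0}, {"translation": [0, 0, 0], "rot": [0, 0, -0.12], "hand": 0}, {"translation": [0, 0, 0], "rot": [0, 0, -0.12], "hand": 0}, {"translation": [0, 0, 0], "rot": [0, 0, -0.12], "hand": 0}, {"translation": [0, 0, 0], "rot": [0, 0, -0.12], "hand": 0}, {"translation": [0, 0, 0], "rot": [0, 0, -0.12], "hand": 0}]'

```text
clock: 2.1
tool_pos: [0.4351, -0.0089, 0.3652]
orientation: [-3.141, 0.0, 1.14]
wrist_force: [-0.1, 0.3, -1.1]
gripper_width: 0.0941
grip_force: 0.0
```

servo_tool --targets '[{"translation": [0, 0, 0], "rot": [0, 0, -0.12], "hand": 0}, {"translation": [0, 0, 0], "rot": [0, 0, -0.12], "hand": 0}, {"translation": [0, 0, 0], "rot": [0, 0, -0.12], "hand": 0}, {"translation": [0, 0, 0], "rot": [0, 0, -0.12], "hand": 0}, {"translation": [0, 0, 0], "rot": [0, 0, -0.12], "hand": 0}, {"translation": [0, 0, 0], "rot": [0, 0, -0.12], "hand": 0}, {"translation": [0, 0, 0], "rot": [0, 0, -0.12], "hand": 0}, {"translation": [0, 0, 0], "rot": [0, 0, -0.12], "hand": 0}, {"translation": [0, 0, 0], "rot": [0, 0, -0.12], "hand": 0}, {"translation": [0, 0, 0], "rot": [0, 0, -0.12], "hand": 0}, {"translation": [0, 0, 0], "rot": [0, 0, -0.12], "hand": 0}, {"translation": [0, 0, 0], "rot": [0, 0, -0.12], "hand": 0}]'

```text
clock: 3.1
tool_pos: [0.4351, -0.009, 0.3652]
orientation: [-3.141, -0.0, 2.58]
wrist_force: [0.4, 0.2, 0.7]
gripper_width: 0.0942
grip_force: 0.0
```

```bash
python3 - <<'E'
from h import *
np.set_printoptions(precision=4,suppress=True)
s=arm.state();print(s['clock'],s['tool_pos'],s['orientation'],s['q'])
np.save('w1.npy',np.array(cam('wrist'),dtype=object),allow_pickle=True)
im=snap('wrist','w1.png')
cv2.imwrite('pics/w1b.png',cv2.resize(im[:,:,::-1],None,fx=1.42,fy=1.42,interpolation=cv2.INTER_CUBIC))
E
```

```text
3.1 [ 0.4351 -0.009   0.3652] [-3.1414 -0.0005  2.5798] [-0.1048 -0.0366  1.5369  0.0001  1.6418 -1.1138]
```

View pics/w1b.png

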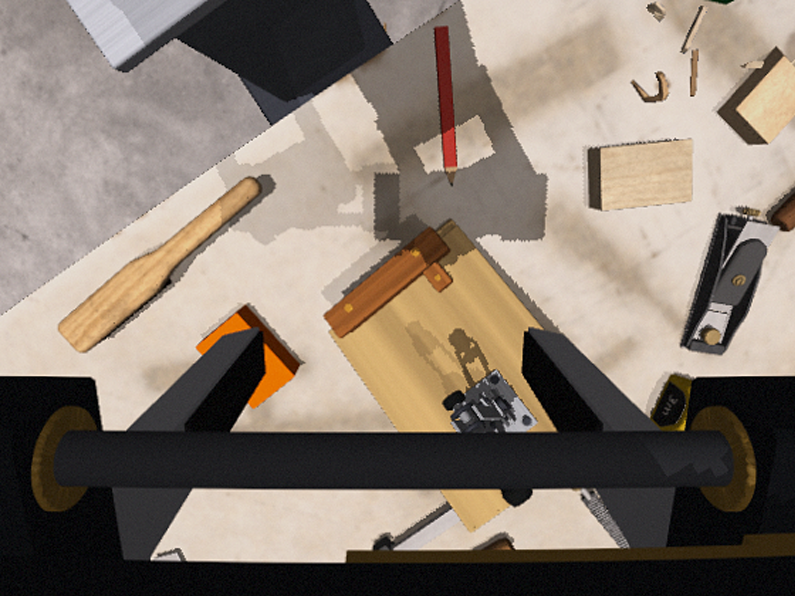

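The wrist view shows the blank's top face at about (603,147)–(692,205) and the offcut at upper right. The board runs from its lip (330,330)–(448,235) up the slope to (475,530), with the batten at (437,277) and the clamp at (500,400). I'll crop both to get corner pixels.

```bash
python3 - <<'E'
from h import *
im=cv2.imread('pics/w1.png')
a=cv2.resize(im[145:265,222:352],None,fx=4.6,fy=4.6,interpolation=cv2.INTER_CUBIC)
cv2.imwrite('pics/c2.png',a)
np.set_printoptions(precision=3,suppress=True)
c=np.load('w1.npy',allow_pickle=True)
g=im[90:160,405:495].astype(int); m=((g.min(2)>120)&(g[:,:,2]-g[:,:,0]>35)).astype(np.uint8)*255
m=cv2.morphologyEx(m,cv2.MORPH_OPEN,np.ones((3,3)));cs,_=cv2.findContours(m,0,2)
for k in cs:
    if cv2.contourArea(k)>300:
        b=cv2.boxPoints(cv2.minAreaRect(k))+[405,90]; P=onz(c,b,.035)
        print(b,P,P.mean(0),[(np.linalg.norm(P[i]-P[i-1]),np.degrees(np.arctan2(*(P[i]-P[i-1])[[1,0]]))) for i in range(4)])
E
```

```text
[[419.512 104.367]
 [486.923  97.271]
 [491.515 140.893]
 [424.104 147.989]] [[0.467 0.198 0.035]
 [0.507 0.282 0.035]
 [0.564 0.262 0.035]
 [0.522 0.176 0.035]] [0.515 0.229 0.035] [(np.float64(0.05967360218339928), np.float64(158.6797365063169)), (np.float64(0.09271720558699549), np.float64(64.23632646638826)), (np.float64(0.06012979150337964), np.float64(-19.096847230272378)), (np.float64(0.09507511259190962), np.float64(-115.90164878440027))]
```

View pics/c2.png

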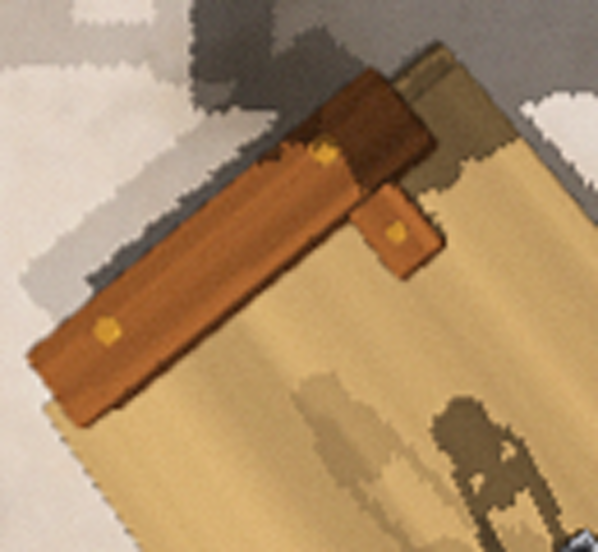

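Crop: the lip's front corners are at (80,420) and (434,143) and its rear corners at (30,355) and (370,70). The batten's upper end is at (405,278) inner and (445,242) outer, and the board's left lower corner is near (440,42).

```bash
cat > fit.py <<'E'
from h import *
from scipy.optimize import least_squares
np.set_printoptions(precision=4,suppress=True)
def BR(y): return (R.from_euler('z',y)*R.from_euler('y',-np.radians(25))).as_matrix()
c=np.load('w1.npy',allow_pickle=True)
B=np.array([[26,-65,44],[26,65,44],[0,-65,48],[0,65,48],[43,30,12],[43,48,12],[0,85,0]])/1e3
U=np.array([[80,420],[434,143],[30,355],[370,70],[405,278],[445,242],[452,48]])/4.6+[222,145]
f=lambda p:(proj(c,p[:3]+B@BR(p[3]).T)-U).ravel()
s=least_squares(f,[.46,-.02,.03,-.1],loss='soft_l1')
print(s.x,np.degrees(s.x[3]));print(s.fun.reshape(-1,2)*0+f(s.x).reshape(-1,2))
print('cov',np.sqrt(np.diag(np.linalg.inv(s.jac.T@s.jac))))
cs=cam('scene');print((proj(cs,s.x[:3]+np.array([[236,85,0],[0,85,0],[0,-65,48],[26,-65,48],[26,65,48]])/1e3@BR(s.x[3]).T)-[130,165])*3.3)
np.save('board.npy',s.x)
E
python3 fit.py
```

```text
[ 0.4715 -0.0358  0.0261  0.1377] 7.888277108199692
[[ 0.758   1.2417]
 [-0.1997 -0.6248]
 [-0.2735 -0.0775]
 [ 0.8895 -0.4577]
 [-2.3105 -0.1264]
 [-0.7388 -0.574 ]
 [ 0.9473  2.7178]]
cov [0.0012 0.0008 0.0052 0.011 ]
[[328.9669 139.4783]
 [507.2274 339.1532]
 [643.866  229.5847]
 [623.5994 208.0739]
 [521.7589 275.3481]]
```

servo_tool --targets '[{"translation": [0.84, 3.49, 0], "rot": [0, 0, 0], "hand": 0}, {"translation": [0.84, 3.49, 0], "rot": [0, 0, 0], "hand": 0}, {"translation": [0.84, 3.49, 0], "rot": [0, 0, 0], "hand": 0}, {"translation": [0.84, 3.49, 0], "rot": [0, 0, 0], "hand": 0}, {"translation": [0.84, 3.49, 0], "rot": [0, 0, 0], "hand": 0}, {"translation": [0.84, 3.49, 0], "rot": [0, 0, 0], "hand": 0}, {"translation": [0.84, 3.49, 0], "rot": [0, 0, 0], "hand": 0}, {"translation": [0, 0, 0], "rot": [0, 0, -0.121], "hand": 0}, {"translation": [0, 0, 0], "rot": [0, 0, -0.121], "hand": 0}, {"translation": [0, 0, 0], "rot": [0, 0, -0.121], "hand": 0}, {"translation": [0, 0, 0], "rot": [0, 0, -0.121], "hand": 0}, {"translation": [0, 0, 0], "rot": [0, 0, -0.121], "hand": 0}]'

```text
clock: 4.15
tool_pos: [0.5169, 0.2287, 0.365]
orientation: [-3.141, -0.001, -3.102]
wrist_force: [-0.7, -0.7, -0.3]
gripper_width: 0.0942
grip_force: 0.0
```

servo_tool --targets '[{"translation": [0, 0, 2], "rot": [0, 0, -0.121], "hand": 0}, {"translation": [0, 0, 2], "rot": [0, 0, -0.121], "hand": 0}, {"translation": [0, 0, 2], "rot": [0, 0, -0.121], "hand": 0}, {"translation": [0, 0, 2], "rot": [0, 0, -0.121], "hand": 0}, {"translation": [0, 0, 2], "rot": [0, 0, -0.121], "hand": 0}, {"translation": [0, 0, 2], "rot": [0, 0, -0.121], "hand": 0}, {"translation": [0, 0, 2], "rot": [0, 0, -0.121], "hand": 0}, {"translation": [0, 0, 2], "rot": [0, 0, -0.121], "hand": 0}, {"translation": [0, 0, 2], "rot": [0, 0, -0.121], "hand": 0}, {"translation": [0, 0, 0], "rot": [0, 0, 0], "hand": 0}]'

```text
clock: 4.98
tool_pos: [0.5154, 0.228, 0.1815]
orientation: [3.137, -0.004, -2.012]
wrist_force: [-0.6, 0.1, -0.5]
gripper_width: 0.0939
grip_force: 0.0
```

```bash
python3 - <<'E'
from h import *
np.set_printoptions(precision=4,suppress=True)
s=arm.state();print(s['clock'],s['tool_pos'],s['orientation'],s['q'])
c=cam('wrist');im=snap('wrist','w2.png')
# expected blank corners on current estimate
yaw=np.radians(65);r=np.array([[np.cos(yaw),-np.sin(yaw)],[np.sin(yaw),np.cos(yaw)]])
P=np.array([[45,30],[45,-30],[-45,-30],[-45,30]])/1e3@r.T+[.515,.229]
u=proj(c,np.c_[P,np.full(4,.035)]);print(u)
o=im[:,:,::-1].copy();cv2.polylines(o,[u.astype(int)],True,(255,0,0),1);cv2.imwrite('pics/w2b.png',o)
E
```

```text
4.9833 [0.5154 0.228  0.1815] [ 3.1372 -0.0045 -2.0123] [ 0.3516  0.3538  1.5067  0.      1.2874 -2.3486]
[[308.615  240.826 ]
 [244.3168 241.2422]
 [241.7821 143.7929]
 [310.0848 143.4205]]
```

View pics/w2b.png

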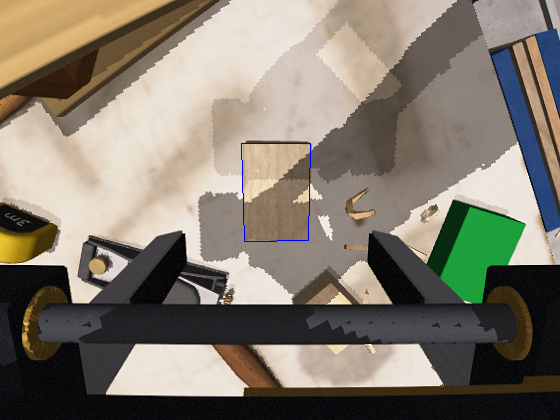

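The outline drawn from my estimate sits right on the blank's top face, (242,143)–(309,241), and the finger places are clear. I'll go down and grip.

servo_tool --targets '[{"translation": [0, 0, 3], "rot": [0, 0, 0], "hand": 0}, {"translation": [0, 0, 3], "rot": [0, 0, 0], "hand": 0}, {"translation": [0, 0, 3], "rot": [0, 0, 0], "hand": 0}, {"translation": [0, 0, 3], "rot": [0, 0, 0], "hand": 0}, {"translation": [0, 0, 3], "rot": [0, 0, 0], "hand": 0}, {"translation": [0, 0, 1.6], "rot": [0, 0, 0], "hand": 0}, {"translation": [0, 0, 0.7], "rot": [0, 0, 0], "hand": 0}, {"translation": [0, 0, 0], "rot": [0, 0, 0], "hand": 0}]'

```text
clock: 5.7
tool_pos: [0.517, 0.2286, 0.0123]
orientation: [3.141, -0.001, -2.02]
wrist_force: [0.5, -0.2, 1.0]
gripper_width: 0.0941
grip_force: 0.0
```

servo_tool --newtons 25 --targets '[{"translation": [0, 0, 0], "rot": [0, 0, 0], "hand": 255}, {"translation": [0, 0, 0], "rot": [0, 0, 0], "hand": 255}, {"translation": [0, 0, 0], "rot": [0, 0, 0], "hand": 255}, {"translation": [0, 0, 0], "rot": [0, 0, 0], "hand": 255}, {"translation": [0, 0, 0], "rot": [0, 0, 0], "hand": 255}, {"translation": [0, 0, 0], "rot": [0, 0, 0], "hand": 255}, {"translation": [0, 0, 0], "rot": [0, 0, 0], "hand": 255}, {"translation": [0, 0, 0], "rot": [0, 0, 0], "hand": 255}]'

```text
clock: 6.37
tool_pos: [0.5171, 0.2288, 0.013]
orientation: [-3.141, 0.0, -2.016]
wrist_force: [-2.5, 0.5, 5.5]
gripper_width: 0.0598
grip_force: 25.0
```

servo_tool --targets '[{"translation": [0, 0, -2], "rot": [0, 0, 0], "hand": 255}, {"translation": [0, 0, -4], "rot": [0, 0, 0], "hand": 255}, {"translation": [0, 0, -4], "rot": [0, 0, 0], "hand": 255}, {"translation": [0, 0, -4], "rot": [0, 0, 0], "hand": 255}, {"translation": [0, 0, -4], "rot": [0, 0, 0], "hand": 255}, {"translation": [0, 0, -4], "rot": [0, 0, 0], "hand": 255}, {"translation": [0, 0, -2], "rot": [0, 0, 0], "hand": 255}, {"translation": [0, 0, 0], "rot": [0, 0, 0], "hand": 255}]'

```text
clock: 7.03
tool_pos: [0.5181, 0.229, 0.2575]
orientation: [-3.136, 0.005, -2.015]
wrist_force: [-0.4, 0.1, -1.4]
gripper_width: 0.0598
grip_force: 25.0
```

```bash
cat >> h.py <<'E'
def BR(y): return (R.from_euler('z',y)*R.from_euler('y',-np.radians(25))).as_matrix()
F=np.diag([-1.,1,-1])
def board(): 
    p=np.load('board.npy'); return p[:3],BR(p[3])
def plan(b,vert=False,Rg=None):
    """b: TCP target in board mm; prints rotvec (first), then shift in target tool axes (cm)"""
    o,B=board(); s=arm.state(); Rc=R.from_euler('xyz',s['orientation'])
    Rt=R.from_matrix(B@F) if Rg is None else R.from_matrix(Rg)
    t=o+B@np.array(b)/1e3
    print('clock',s['clock'],'tcp board mm',B.T@(s['tool_pos']-o)*1e3,'world target',t)
    print('rotvec',(Rc.inv()*Rt).as_rotvec(),'shift after rot cm',Rt.as_matrix().T@(t-s['tool_pos'])*100)
E
python3 - <<'E'
from h import *
np.set_printoptions(precision=3,suppress=True)
print(arm.state()['gripper_width'],arm.state()['tool_pos'])
plan([60,0,105])
E
```

```text
0.05978462362790548 [0.518 0.229 0.258]
clock 7.0333 tcp board mm [172.59  255.934 174.877] world target [ 0.481 -0.034  0.147]
rotvec [ 0.213 -0.392  0.972] shift after rot cm [ 11.259 -25.593   6.988]
```

servo_tool --targets '[{"translation": [0, 0, 0], "rot": [0.0237, -0.0436, 0.108], "hand": 255}, {"translation": [0, 0, 0], "rot": [0.0237, -0.0436, 0.108], "hand": 255}, {"translation": [0, 0, 0], "rot": [0.0237, -0.0436, 0.108], "hand": 255}, {"translation": [0, 0, 0], "rot": [0.0237, -0.0436, 0.108], "hand": 255}, {"translation": [0, 0, 0], "rot": [0.0237, -0.0436, 0.108], "hand": 255}, {"translation": [0, 0, 0], "rot": [0.0237, -0.0436, 0.108], "hand": 255}, {"translation": [0, 0, 0], "rot": [0.0237, -0.0436, 0.108], "hand": 255}, {"translation": [0, 0, 0], "rot": [0.0237, -0.0436, 0.108], "hand": 255}, {"translation": [0, 0, 0], "rot": [0.0237, -0.0436, 0.108], "hand": 255}, {"translation": [3.76, 0, 0], "rot": [0, 0, 0], "hand": 255}, {"translation": [3.76, 0, 0], "rot": [0, 0, 0], "hand": 255}, {"translation": [3.76, 0, 0], "rot": [0, 0, 0], "hand": 255}]'

```text
clock: 8.03
tool_pos: [0.4133, 0.2137, 0.203]
orientation: [-3.139, 0.426, -3.003]
wrist_force: [-0.9, 0.4, -1.3]
gripper_width: 0.0597
grip_force: 25.0
```

servo_tool --targets '[{"translation": [0, -3.2, 0], "rot": [0, 0, 0], "hand": 255}, {"translation": [0, -3.2, 0], "rot": [0, 0, 0], "hand": 255}, {"translation": [0, -3.2, 0], "rot": [0, 0, 0], "hand": 255}, {"translation": [0, -3.2, 0], "rot": [0, 0, 0], "hand": 255}, {"translation": [0, -3.2, 0], "rot": [0, 0, 0], "hand": 255}, {"translation": [0, -3.2, 0], "rot": [0, 0, 0], "hand": 255}, {"translation": [0, -3.2, 0], "rot": [0, 0, 0], "hand": 255}, {"translation": [0, -3.2, 0], "rot": [0, 0, 0], "hand": 255}, {"translation": [0, 0, 2], "rot": [0, 0, 0], "hand": 255}, {"translation": [0, 0, 2], "rot": [0, 0, 0], "hand": 255}, {"translation": [0, 0, 0], "rot": [0, 0, 0], "hand": 255}, {"translation": [0, 0, 0], "rot": [0, 0, 0], "hand": 255}]'

```text
clock: 9.03
tool_pos: [0.4661, -0.0367, 0.1681]
orientation: [-3.141, 0.425, -3.003]
wrist_force: [-0.0, 0.3, 0.3]
gripper_width: 0.0601
grip_force: 25.0
```

```bash
python3 - <<'E'
from h import *
np.set_printoptions(precision=3,suppress=True)
plan([60,0,105])
np.save('w3.npy',np.array(cam('wrist'),dtype=object),allow_pickle=True)
c=cam('wrist');im=snap('wrist','w3.png');o,B=board()
snap('scene','s3.png');snap('side','d3.png')
g=lambda P:proj(c,o+np.array(P)/1e3@B.T)
print(g([[26,-65,48],[26,65,48],[0,-65,48],[0,65,48],[43,30,12],[43,48,12],[0,85,0],[0,-85,0],[26,-65,39]]))
cv2.imwrite('pics/w3b.png',cv2.resize(im[:,:,::-1],None,fx=1.42,fy=1.42,interpolation=cv2.INTER_CUBIC))
E
```

```text
clock 9.0333 tcp board mm [ 55.075  -0.13  131.057] world target [ 0.481 -0.034  0.147]
rotvec [-0.    -0.011  0.001] shift after rot cm [-0.492  0.013  2.606]
[[187.737 171.608]
 [367.704 171.61 ]
 [185.907 135.1  ]
 [369.586 135.13 ]
 [313.868 186.1  ]
 [335.606 186.109]
 [379.158 132.999]
 [175.854 132.966]
 [190.567 169.972]]
```

View pics/w3b.png

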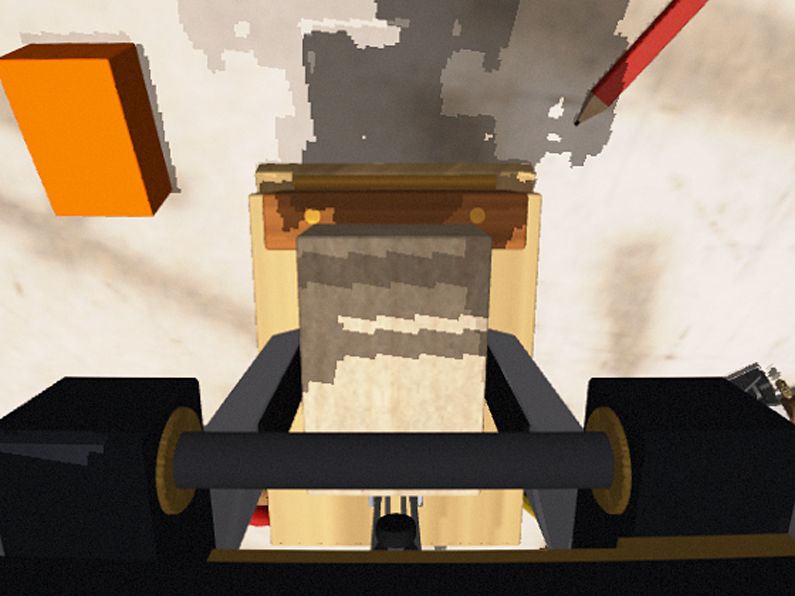

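This view has the blank held square above the lip. The lip corners are at (264,192), (527,192), (265,249) and (527,249), and the board's lower corners at (249,193) and (541,193). All of it appears about 1.3% larger than predicted, so the board is a few mm nearer, and I'll refit.

```bash
cat > fit2.py <<'E'
from h import *
from scipy.optimize import least_squares
np.set_printoptions(precision=4,suppress=True)
c1=np.load('w1.npy',allow_pickle=True);c3=np.load('w3.npy',allow_pickle=True)
B1=np.array([[26,-65,44],[26,65,44],[0,-65,48],[0,65,48],[43,30,12],[43,48,12]])/1e3
U1=np.array([[80,420],[434,143],[30,355],[370,70],[405,278],[445,242]])/4.6+[222,145]
B3=np.array([[0,-65,48],[0,65,48],[26,-65,46],[26,65,46],[0,-85,0],[0,85,0]])/1e3
U3=(np.array([[264,192],[527,192],[265,249],[527,249],[249.5,193],[541,193]])+.0)/1.42
f=lambda p:np.r_[(proj(c1,p[:3]+B1@BR(p[3]).T)-U1).ravel(),(proj(c3,p[:3]+B3@BR(p[3]).T)-U3).ravel()]
s=least_squares(f,[.46,-.02,.03,.1],loss='soft_l1')
print(s.x);print(f(s.x).reshape(-1,2));np.save('board.npy',s.x)
plan([78,0,70])
E
python3 fit2.py
```

```text
[ 0.4711 -0.0352  0.031   0.1363]
[[ 0.5317  1.8796]
 [ 0.4552 -0.506 ]
 [-0.5986  0.385 ]
 [ 1.4286 -0.5211]
 [-1.8254  0.2697]
 [-0.1383 -0.2435]
 [-0.5334  2.5467]
 [ 0.8829  2.8176]
 [ 1.2496 -0.9572]
 [-1.824  -0.7408]
 [-0.4715 -0.7658]
 [ 0.3058 -0.4667]]
clock 9.1833 tcp board mm [ 55.057   -0.7876 128.057 ] world target [ 0.5118 -0.0296  0.1274]
rotvec [-0.0007 -0.0067  0.0033] shift after rot cm [-2.2943  0.0788  5.8057]
```

servo_tool --targets '[{"translation": [-1.15, -0.16, 1.5], "rot": [0, -0.003, 0.0015], "hand": 255}, {"translation": [-1.15, -0.16, 1.5], "rot": [0, -0.003, 0.0015], "hand": 255}, {"translation": [0, 0, 1.5], "rot": [0, 0, 0], "hand": 255}, {"translation": [0, 0, 1.5], "rot": [0, 0, 0], "hand": 255}, {"translation": [0, 0, 1.5], "rot": [0, 0, 0], "hand": 255}, {"translation": [0, 0, 1.0], "rot": [0, 0, 0], "hand": 255}, {"translation": [0, 0, 0.7], "rot": [0, 0, 0], "hand": 255}, {"translation": [0, 0, 0], "rot": [0, 0, 0], "hand": 255}, {"translation": [0, 0, 0], "rot": [0, 0, 0], "hand": 255}]'

```text
clock: 9.93
tool_pos: [0.5266, -0.0319, 0.0961]
orientation: [-3.141, 0.435, -3.006]
wrist_force: [-0.2, -0.3, -1.7]
gripper_width: 0.0597
grip_force: 25.0
```

```bash
python3 - <<'E'
from h import *
np.set_printoptions(precision=3,suppress=True)
plan([78,-4,12.7]);print(arm.state()['wrist_force'])
E
```

```text
clock 9.9333 tcp board mm [77.757 -4.284 35.654] world target [ 0.536 -0.03   0.075]
rotvec [-0.001 -0.001 -0.   ] shift after rot cm [-0.024  0.028  2.295]
[-0.203 -0.333 -1.737]
```

servo_tool --targets '[{"translation": [0, 0, 0.6], "rot": [0, 0, 0], "hand": 255}, {"translation": [0, 0, 0.6], "rot": [0, 0, 0], "hand": 255}, {"translation": [0, 0, 0.4], "rot": [0, 0, 0], "hand": 255}, {"translation": [0, 0, 0.2], "rot": [0, 0, 0], "hand": 255}, {"translation": [0, 0, 0], "rot": [0, 0, 0], "hand": 255}, {"translation": [0, 0, 0], "rot": [0, 0, 0], "hand": 255}]'

```text
clock: 10.43
tool_pos: [0.534, -0.031, 0.0793]
orientation: [-3.141, 0.435, -3.006]
wrist_force: [0.4, 0.2, -1.7]
gripper_width: 0.0601
grip_force: 25.0
```

servo_tool --targets '[{"translation": [0, 0, 0.2], "rot": [0, 0, 0], "hand": 255}, {"translation": [0, 0, 0.1], "rot": [0, 0, 0], "hand": 255}, {"translation": [0, 0, 0], "rot": [0, 0, 0], "hand": 255}]'

```text
clock: 10.68
tool_pos: [0.5355, -0.031, 0.0777]
orientation: [-3.141, 0.436, -3.006]
wrist_force: [-12.4, -0.1, 14.4]
gripper_width: 0.0597
grip_force: 25.0
```

servo_tool --targets '[{"translation": [0, 0, -0.15], "rot": [0, 0, 0], "hand": 255}, {"translation": [0.3, 0, 0], "rot": [0, 0, 0], "hand": 255}, {"translation": [0.3, 0, 0], "rot": [0, 0, 0], "hand": 255}, {"translation": [0.3, 0, 0], "rot": [0, 0, 0], "hand": 255}, {"translation": [0.2, 0, 0], "rot": [0, 0, 0], "hand": 255}, {"translation": [0, 0, 0], "rot": [0, 0, 0], "hand": 255}, {"translation": [0, 0, 0], "rot": [0, 0, 0], "hand": 255}]'

```text
clock: 11.27
tool_pos: [0.5247, -0.0323, 0.0733]
orientation: [-3.141, 0.435, -3.006]
wrist_force: [-0.2, 0.2, -1.8]
gripper_width: 0.0597
grip_force: 25.0
```

servo_tool --targets '[{"translation": [0.15, 0, 0], "rot": [0, 0, 0], "hand": 255}, {"translation": [0.15, 0, 0], "rot": [0, 0, 0], "hand": 255}, {"translation": [0, 0, 0], "rot": [0, 0, 0], "hand": 255}]'

```text
clock: 11.52
tool_pos: [0.5232, -0.0326, 0.073]
orientation: [-3.14, 0.438, -3.006]
wrist_force: [6.9, 4.1, -2.0]
gripper_width: 0.0595
grip_force: 25.0
```

```bash
python3 - <<'E'
from h import *
np.set_printoptions(precision=3,suppress=True)
plan([63,0,12.7]);print(board()[1].T@arm.state()['wrist_force'])
E
```

```text
clock 11.5167 tcp board mm [64.875 -4.499 16.12 ] world target [ 0.522 -0.028  0.069]
rotvec [-0.001  0.002 -0.   ] shift after rot cm [0.188 0.45  0.342]
[ 5.855  3.165 -4.976]
```

servo_tool --newtons 25 --targets '[{"translation": [0, 0, 0.1], "rot": [0, 0, 0], "hand": 255}, {"translation": [0, 0.15, 0], "rot": [0, 0, 0], "hand": 255}, {"translation": [0, 0.1, 0], "rot": [0, 0, 0], "hand": 255}, {"translation": [0, 0, 0], "rot": [0, 0, 0], "hand": 255}]'

```text
clock: 11.85
tool_pos: [0.5233, -0.0305, 0.0722]
orientation: [-3.139, 0.438, -3.005]
wrist_force: [5.7, -2.1, 2.7]
gripper_width: 0.0595
grip_force: 25.0
```

```bash
python3 - <<'E'
from h import *
np.set_printoptions(precision=3,suppress=True)
plan([63,0,12.7]);print(board()[1].T@arm.state()['wrist_force'])
a=snap('scene','s4.png')[175:275,215:345,::-1];b=snap('side','d4.png')[165:275,240:370,::-1]
f=lambda i,h:cv2.resize(i,(int(i.shape[1]*h/i.shape[0]),h),interpolation=cv2.INTER_CUBIC)
w=arm.get_image('wrist')[100:330,120:440,::-1]
o=np.hstack([f(a,300),f(b,300)]);cv2.imwrite('pics/m4.png',np.vstack([o,cv2.resize(w,(o.shape[1]//2*2,300))[:, :o.shape[1]] if o.shape[1]%2==0 else np.hstack([cv2.resize(w,(o.shape[1]-1,300)),np.zeros((300,1,3),np.uint8)])]))
E
```

```text
clock 11.85 tcp board mm [64.853 -2.398 15.239] world target [ 0.522 -0.028  0.069]
rotvec [-0.002  0.001  0.   ] shift after rot cm [0.185 0.24  0.254]
[ 6.04  -2.819  0.142]
```

View pics/m4.png

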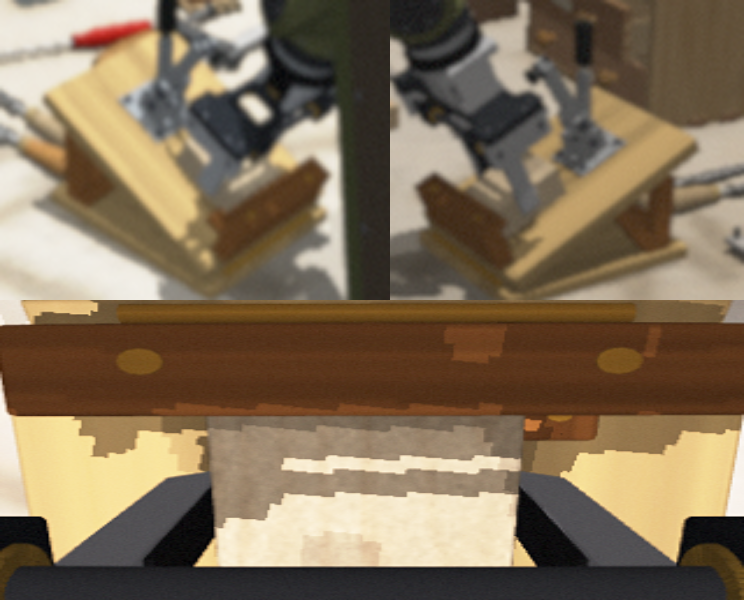

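The blank's end is under the lip in all three views, and its left side is at the batten (522,425). I'll press it home along the slope and against the batten.

servo_tool --targets '[{"translation": [0.2, 0, 0], "rot": [0, 0, 0], "hand": 255}, {"translation": [0, 0.1, 0], "rot": [0, 0, 0], "hand": 255}, {"translation": [0, 0, 0], "rot": [0, 0, 0], "hand": 255}]'

```text
clock: 12.25
tool_pos: [0.5228, -0.0301, 0.0725]
orientation: [-3.138, 0.442, -3.005]
wrist_force: [12.0, -1.3, 3.4]
gripper_width: 0.0597
grip_force: 25.0
```

```bash
python3 - <<'E'
from h import *
np.set_printoptions(precision=3,suppress=True)
plan([63,0,12.7]);print(board()[1].T@arm.state()['wrist_force'])
E
```

```text
clock 12.25 tcp board mm [64.64  -1.897 15.669] world target [ 0.522 -0.028  0.069]
rotvec [-0.004  0.005  0.   ] shift after rot cm [0.164 0.19  0.297]
[12.006 -2.937 -1.885]
```

servo_tool --targets '[{"translation": [0, 0.15, 0], "rot": [0, 0, 0], "hand": 255}, {"translation": [0, 0.15, 0], "rot": [0, 0, 0], "hand": 255}, {"translation": [0, 0, 0], "rot": [0, 0, 0], "hand": 255}]'

```text
clock: 12.5
tool_pos: [0.5225, -0.0279, 0.0726]
orientation: [-3.136, 0.442, -3.005]
wrist_force: [11.0, -11.6, 3.9]
gripper_width: 0.0597
grip_force: 25.0
```

```bash
python3 - <<'E'
from h import *
np.set_printoptions(precision=3,suppress=True)
plan([63,0,12.7]);print(board()[1].T@arm.state()['wrist_force'])
E
```

```text
clock 12.5 tcp board mm [64.678  0.299 15.77 ] world target [ 0.522 -0.028  0.069]
rotvec [-0.005  0.006  0.001] shift after rot cm [ 0.168 -0.03   0.307]
[ 10.116 -12.94   -0.388]
```

servo_tool --targets '[{"translation": [0, 0, 0.15], "rot": [0, 0, 0], "hand": 255}, {"translation": [0, 0, 0], "rot": [0, 0, 0], "hand": 0}, {"translation": [0, 0, 0], "rot": [0, 0, 0], "hand": 0}, {"translation": [0, 0, 0], "rot": [0, 0, 0], "hand": 0}, {"translation": [0, 0, 0], "rot": [0, 0, 0], "hand": 0}, {"translation": [0, 0, 0], "rot": [0, 0, 0], "hand": 0}]'

```text
clock: 13.0
tool_pos: [0.5202, -0.0262, 0.0688]
orientation: [-3.141, 0.434, -3.006]
wrist_force: [-0.4, -0.5, -0.0]
gripper_width: 0.0896
grip_force: 0.0
```

servo_tool --targets '[{"translation": [0, 0, -2], "rot": [0, 0, 0], "hand": 0}, {"translation": [0, 0, -4], "rot": [0, 0, 0], "hand": 0}, {"translation": [0, 0, -4], "rot": [0, 0, 0], "hand": 0}, {"translation": [0, 0, -4], "rot": [0, 0, 0], "hand": 0}, {"translation": [0, 0, -4], "rot": [0, 0, 0], "hand": 0}, {"translation": [0, 0, 0], "rot": [0, 0, 0], "hand": 0}]'

```text
clock: 13.5
tool_pos: [0.4455, -0.037, 0.2392]
orientation: [-3.137, 0.444, -3.004]
wrist_force: [1.3, -0.3, 1.3]
gripper_width: 0.0938
grip_force: 0.0
```

```bash
python3 - <<'E'
from h import *
np.set_printoptions(precision=3,suppress=True)
plan([63,0,200])
np.save('w5.npy',np.array(cam('wrist'),dtype=object),allow_pickle=True)
w=snap('wrist','w5.png')
c=cam('wrist');o,B=board()
print(1.42*proj(c,o+np.array([[26,-65,48],[26,65,48],[26,-30,35],[26,30,35],[108,-30,35],[108,30,35],[108,-30,0],[108,30,0],[236,85,0],[236,-85,0],[43,30,12]])/1e3@B.T))
cv2.imwrite('pics/w5b.png',cv2.resize(w[:,:,::-1],None,fx=1.42,fy=1.42,interpolation=cv2.INTER_CUBIC))
snap('scene','s5.png');snap('side','d5.png')
E
```

```text
clock 13.5 tcp board mm [ 64.761   1.71  199.529] world target [ 0.444 -0.039  0.239]
rotvec [-0.004  0.008  0.001] shift after rot cm [ 0.176 -0.171 -0.047]
[[287.775 212.292]
 [495.653 212.247]
 [345.524 210.326]
 [438.005 210.306]
 [348.082 330.792]
 [435.663 330.818]
 [352.069 316.17 ]
 [432.057 316.189]
 [496.837 467.258]
 [287.627 467.076]
 [434.85  231.834]]
```

View pics/w5b.png

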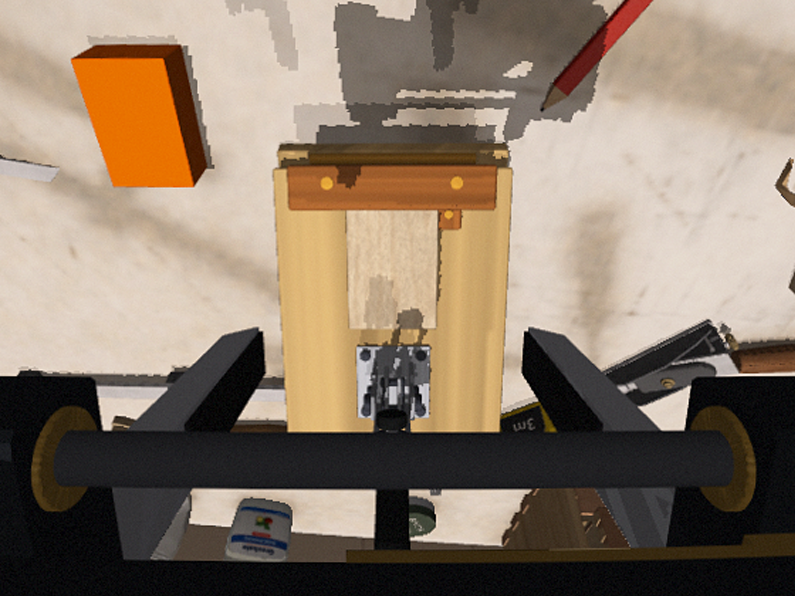

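The blank's top face is at (347,210)–(438,328), flush under the lip and against the batten at (440,222), so it is home. The clamp foot is at (392,418) and the dark handle lies behind it. I'll triangulate the grip from the scene and side views.

```bash
python3 - <<'E'
from h import *
np.set_printoptions(precision=3,suppress=True)
E={}
for n,f,(x0,x1,y0,y1) in(('scene','s5.png',(255,290,155,200)),('side','d5.png',(298,325,160,210))):
    im=cv2.imread('pics/'+f)[y0:y1,x0:x1]; m=(im.max(2)<60).astype(np.uint8)
    k,l,st,ce=cv2.connectedComponentsWithStats(m); 
    for j in range(1,k):
        if st[j,4]>25: print(n,st[j]+[x0,y0,0,0,0],ce[j]+[x0,y0])
    j=1+np.argmax(st[1:,4]);ys,xs=np.where(l==j)
    r=lambda q:[xs[abs(ys-q)<=1].mean()+x0,q+y0]
    E[n]=[r(ys.min()+1),r(ys.max()-1),[xs.mean()+x0,ys.mean()+y0]]; print(E[n])
T=tri(cam('scene'),E['scene'],cam('side'),E['side']);o,B=board()
print(T);print((T[:,:3]-o)@B*1e3)
a=[cv2.resize(cv2.imread('pics/'+f)[y:y+85,x:x+85],(390,390),interpolation=cv2.INTER_CUBIC) for f,x,y in(('s5.png',235,155),('d5.png',270,155))]
cv2.imwrite('pics/m5.png',np.hstack(a))
E
```

```text
scene [268 171   6  16  68] [270.794 178.206]
[[np.float64(271.0833333333333), np.int64(172)], [np.float64(270.55555555555554), np.int64(185)], [np.float64(270.79411764705884), np.float64(178.2058823529412)]]
side [307 173   9  17 115] [310.809 180.122]
[[np.float64(310.5416666666667), np.int64(174)], [np.float64(310.9230769230769), np.int64(188)], [np.float64(310.8086956521739), np.float64(180.12173913043478)]]
[[ 0.603 -0.02   0.239  0.   ]
 [ 0.606 -0.019  0.198  0.003]
 [ 0.605 -0.019  0.221  0.003]]
[[208.724  -2.413 132.423]
 [193.738  -2.151  93.849]
 [202.048  -1.908 114.904]]
```

View pics/m5.png

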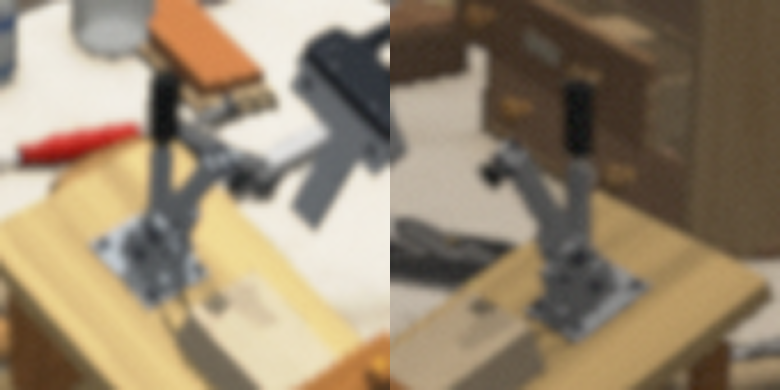

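The crops show the black grip standing clear with the steel arm down the slope of it. Triangulated, the grip centre is at board (201,-1,114), which puts the pivot at (167,0,19), matching the given 19 mm. I'll straddle the grip from above and carry it round its arc.

servo_tool --targets '[{"translation": [-3.48, -0.05, 0], "rot": [-0.001, 0.002, 0], "hand": 0}, {"translation": [-3.48, -0.05, 0], "rot": [-0.001, 0.002, 0], "hand": 0}, {"translation": [-3.48, -0.05, 0], "rot": [-0.001, 0.002, 0], "hand": 0}, {"translation": [-3.48, -0.05, 0], "rot": [-0.001, 0.002, 0], "hand": 0}, {"translation": [0, 0, 0], "rot": [0, 0, 0], "hand": 0}, {"translation": [0, 0, 0], "rot": [0, 0, 0], "hand": 0}]'

```text
clock: 14.15
tool_pos: [0.5715, -0.0209, 0.2878]
orientation: [3.137, 0.423, -3.005]
wrist_force: [-0.8, -0.1, -0.3]
gripper_width: 0.0939
grip_force: 0.0
```

```bash
python3 - <<'E'
from h import *
np.set_printoptions(precision=3,suppress=True)
plan([204,-0.5,101.5])
E
```

```text
clock 14.15 tcp board mm [200.498   0.588 189.851] world target [ 0.612 -0.016  0.209]
rotvec [ 0.005 -0.013 -0.   ] shift after rot cm [-0.35  -0.109  8.835]
```

servo_tool --targets '[{"translation": [-0.35, -0.1, 0], "rot": [0.005, -0.013, 0], "hand": 0}, {"translation": [0, 0, 2.5], "rot": [0, 0, 0], "hand": 0}, {"translation": [0, 0, 2.5], "rot": [0, 0, 0], "hand": 0}, {"translation": [0, 0, 2], "rot": [0, 0, 0], "hand": 0}, {"translation": [0, 0, 1.6], "rot": [0, 0, 0], "hand": 0}, {"translation": [0, 0, 0], "rot": [0, 0, 0], "hand": 0}, {"translation": [0, 0, 0], "rot": [0, 0, 0], "hand": 0}]'

```text
clock: 14.73
tool_pos: [0.6095, -0.0172, 0.2133]
orientation: [-3.141, 0.438, -3.006]
wrist_force: [0.5, -0.0, 0.2]
gripper_width: 0.0942
grip_force: 0.0
```

servo_tool --newtons 10 --targets '[{"translation": [0, 0, 0], "rot": [0, 0, 0], "hand": 255}, {"translation": [0, 0, 0], "rot": [0, 0, 0], "hand": 255}, {"translation": [0, 0, 0], "rot": [0, 0, 0], "hand": 255}, {"translation": [0, 0, 0], "rot": [0, 0, 0], "hand": 255}, {"translation": [0, 0, 0], "rot": [0, 0, 0], "hand": 255}, {"translation": [0, 0, 0], "rot": [0, 0, 0], "hand": 255}, {"translation": [0, 0, 0], "rot": [0, 0, 0], "hand": 255}, {"translation": [0, 0, 0], "rot": [0, 0, 0], "hand": 255}, {"translation": [0, 0, 0], "rot": [0, 0, 0], "hand": 255}, {"translation": [0, 0, 0], "rot": [0, 0, 0], "hand": 255}, {"translation": [0, 0, 0], "rot": [0, 0, 0], "hand": 255}, {"translation": [0, 0, 0], "rot": [0, 0, 0], "hand": 255}]'

```text
clock: 15.73
tool_pos: [0.6102, -0.0158, 0.2141]
orientation: [3.14, 0.44, -3.007]
wrist_force: [-0.5, 11.5, 1.7]
gripper_width: 0.0203
grip_force: 10.0
```

```bash
python3 - <<'E'
from h import *
np.set_printoptions(precision=3,suppress=True)
plan([204,-0.5,101.5]);s=arm.state();print(s['wrist_force'],s['gripper_width'],s['grip_force'])
E
```

```text
clock 15.7333 tcp board mm [204.706   0.358 106.592] world target [ 0.612 -0.016  0.209]
rotvec [ 0.001  0.003 -0.001] shift after rot cm [ 0.071 -0.086  0.509]
[-0.491 11.536  1.664] 0.020264296641938163 10.00358797609806
```

servo_tool --newtons 35 --targets '[{"translation": [0, 0.13, 0], "rot": [0, 0, 0], "hand": 255}, {"translation": [0, 0, 0], "rot": [0, 0, 0], "hand": 255}, {"translation": [-0.6, 0, 0.26], "rot": [0, 0, 0], "hand": 255}, {"translation": [-0.64, 0, 0.26], "rot": [0, 0, 0], "hand": 255}, {"translation": [-1.03, 0, 0.57], "rot": [0, 0, 0], "hand": 255}, {"translation": [-0.97, 0, 0.68], "rot": [0, 0, 0], "hand": 255}, {"translation": [0, 0, 0], "rot": [0, 0, 0], "hand": 255}, {"translation": [0, 0, 0], "rot": [0, 0, 0], "hand": 255}]'

```text
clock: 16.4
tool_pos: [0.6472, -0.0104, 0.2121]
orientation: [-3.141, 0.441, -3.006]
wrist_force: [1.9, 6.0, 0.5]
gripper_width: 0.0199
grip_force: 35.0
```

```bash
cat > hs.py <<'E'
from h import *
np.set_printoptions(precision=3,suppress=True)
plan([204,-0.5,101.5]);s=arm.state();o,B=board();print(B.T@s['wrist_force'],s['gripper_width'],s['grip_force'])
b=B.T@(s['tool_pos']-o)*1e3; v=b+[-167.5,0,0];print('phi',np.degrees(np.arctan2(v[0],v[2])),'r',np.hypot(v[0],v[2]))
E
python3 hs.py
```

```text
clock 16.4 tcp board mm [237.721   0.648  88.993] world target [ 0.612 -0.016  0.209]
rotvec [-0.001  0.004 -0.   ] shift after rot cm [ 3.372 -0.115 -1.251]
[ 2.675  5.725 -0.705] 0.01985335445740111 34.9998664855957
phi 38.27539659318227 r 113.36114005866189
```

Low forces and the arc fits (r = 113). I'll carry on.

servo_tool --targets '[{"translation": [-0.89, 0.05, 0.78], "rot": [0, 0, 0], "hand": 255}, {"translation": [-0.81, 0, 0.86], "rot": [0, 0, 0], "hand": 255}, {"translation": [-0.71, 0, 0.94], "rot": [0, 0, 0], "hand": 255}, {"translation": [-0.61, 0, 1.01], "rot": [0, 0, 0], "hand": 255}, {"translation": [-0.5, 0, 1.07], "rot": [0, 0, 0], "hand": 255}, {"translation": [0, 0, 0], "rot": [0, 0, 0], "hand": 255}, {"translation": [0, 0, 0], "rot": [0, 0, 0], "hand": 255}]'

```text
clock: 16.98
tool_pos: [0.6986, -0.0032, 0.1856]
orientation: [-3.14, 0.442, -3.006]
wrist_force: [4.1, 5.3, 4.5]
gripper_width: 0.0195
grip_force: 35.0
```

```bash
python3 hs.py
```

```text
clock 16.9833 tcp board mm [273.611   0.863  42.975] world target [ 0.612 -0.016  0.209]
rotvec [-0.002  0.006 -0.   ] shift after rot cm [ 6.961 -0.136 -5.853]
[6.22  4.716 2.037] 0.019540235870921425 35.00400960445404
phi 67.95223854443263 r 114.48288912773086
```

servo_tool --targets '[{"translation": [-0.43, 0, 1.12], "rot": [0, 0, 0], "hand": 255}, {"translation": [-0.29, 0, 1.15], "rot": [0, 0, 0], "hand": 255}, {"translation": [-0.15, 0, 1.17], "rot": [0, 0, 0], "hand": 255}, {"translation": [0, 0, 0], "rot": [0, 0, 0], "hand": 255}, {"translation": [0, 0, 0], "rot": [0, 0, 0], "hand": 255}]'

```text
clock: 17.4
tool_pos: [0.721, -0.0, 0.1584]
orientation: [-3.14, 0.443, -3.006]
wrist_force: [2.0, 6.2, 4.9]
gripper_width: 0.02
grip_force: 35.0
```

```bash
python3 hs.py
```

```text
clock 17.4 tcp board mm [282.605   0.9     8.788] world target [ 0.612 -0.016  0.209]
rotvec [-0.002  0.007 -0.   ] shift after rot cm [ 7.861 -0.14  -9.271]
[4.616 5.887 3.296] 0.019977693902960003 35.00577092170715
phi 85.63425845414363 r 115.44033645350959
```

servo_tool --targets '[{"translation": [-0.02, 0, 1.18], "rot": [0, 0, 0], "hand": 255}, {"translation": [0.06, 0, 0.9], "rot": [0, 0, 0], "hand": 255}, {"translation": [0, 0, 0], "rot": [0, 0, 0], "hand": 255}, {"translation": [0, 0, 0], "rot": [0, 0, 0], "hand": 255}]'

```text
clock: 17.73
tool_pos: [0.7296, 0.0012, 0.1394]
orientation: [-3.14, 0.443, -3.006]
wrist_force: [9.3, 6.4, 2.0]
gripper_width: 0.0196
grip_force: 35.0
```

```bash
python3 hs.py
```

```text
clock 17.7333 tcp board mm [282.481   0.926 -12.049] world target [ 0.612 -0.016  0.209]
rotvec [-0.002  0.007 -0.   ] shift after rot cm [  7.848  -0.143 -11.355]
[ 9.969  5.094 -2.463] 0.019648686288335545 35.008068680763245
phi 95.98231111650779 r 115.61047076181153
```

servo_tool --targets '[{"translation": [0, 0, 0.25], "rot": [0, 0, 0], "hand": 255}, {"translation": [0, 0, 0], "rot": [0, 0, 0], "hand": 255}, {"translation": [0, 0, 0], "rot": [0, 0, 0], "hand": 0}, {"translation": [0, 0, 0], "rot": [0, 0, 0], "hand": 0}, {"translation": [0, 0, 0], "rot": [0, 0, 0], "hand": 0}, {"translation": [0, 0, 0], "rot": [0, 0, 0], "hand": 0}, {"translation": [0, 0, -2], "rot": [0, 0, 0], "hand": 0}, {"translation": [0, 0, -4], "rot": [0, 0, 0], "hand": 0}, {"translation": [0, 0, -4], "rot": [0, 0, 0], "hand": 0}, {"translation": [0, 0, -4], "rot": [0, 0, 0], "hand": 0}, {"translation": [0, 0, -4], "rot": [0, 0, 0], "hand": 0}, {"translation": [0, 0, 0], "rot": [0, 0, 0], "hand": 0}]'

```text
clock: 18.73
tool_pos: [0.6535, -0.0099, 0.3081]
orientation: [-3.137, 0.451, -3.005]
wrist_force: [1.1, 0.5, 1.4]
gripper_width: 0.0826
grip_force: 0.0
```

servo_tool --targets '[{"translation": [4, 0, -1], "rot": [0, 0, 0], "hand": 0}, {"translation": [4, 0, -1], "rot": [0, 0, 0], "hand": 0}, {"translation": [4, 0, -1], "rot": [0, 0, 0], "hand": 0}, {"translation": [4, 0, -1], "rot": [0, 0, 0], "hand": 0}, {"translation": [4, 0, -1], "rot": [0, 0, 0], "hand": 0}, {"translation": [0, 0, 0], "rot": [0, 0, 0], "hand": 0}]'

```text
clock: 19.23
tool_pos: [0.4479, -0.0366, 0.2568]
orientation: [-3.141, 0.437, -3.007]
wrist_force: [0.1, 0.2, 0.4]
gripper_width: 0.0939
grip_force: 0.0
```

```bash
python3 - <<'E'
from h import *
w=arm.get_image('wrist')[90:320,130:450,::-1];s=snap('scene','s6.png')[165:285,215:345,::-1];d=snap('side','d6.png')[155:275,240:370,::-1]
f=lambda i,w_:cv2.resize(i,(w_,300),interpolation=cv2.INTER_CUBIC)
o=np.vstack([np.hstack([f(s,325),f(d,325)]),f(w,650)]);cv2.imwrite('pics/m6.png',o);print(arm.state()['clock'])
E
```

```text
19.3833
```

View pics/m6.png

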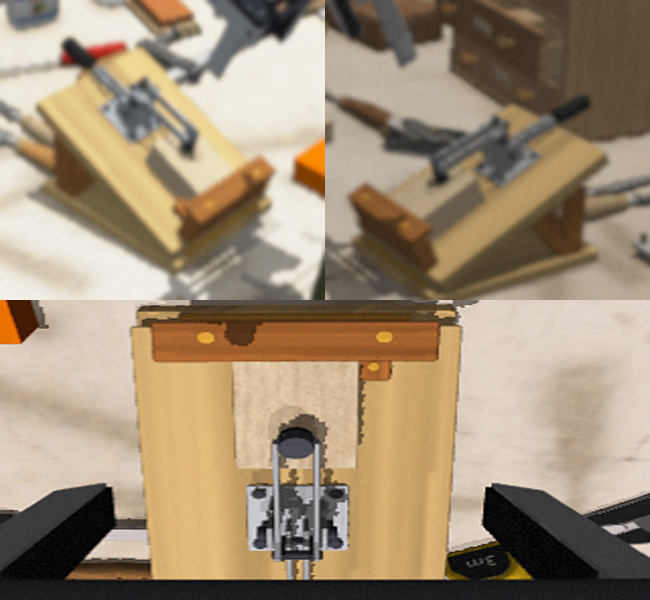

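The foot rests on the blank (295,443 in the lower panel), the handle lies closed past the board's edge, and the blank is still under the lip and against the batten. Handing in.

```bash
python3 -c "
from rig import arm
print(arm.job_done())"
```

```text
the job is handed in; nothing more can be done
None
```

The blank is seated home under the lip and against the batten, the toggle clamp is closed with its foot on the blank, and the job was handed in at about 19 s of the 64 s allowed; no verdict was returned.

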